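# Level the breakfast-table riser shelf

## Task

The little wooden riser shelf on the breakfast table is out of level. Lift the kettle off it by its overhead handle, stand it upright on the round cork trivet and let go of it; then grip the shelf's levelling knob, press that end of the shelf fully down onto its foot before turning anything, and turn the knob until the bubble of the spirit level built into the shelf rests midway between its two lines with the shelf still pressed. Finish while holding: keep hold of the knob and keep it pressed fully down with the bubble centred, and leave everything else on the table where it is.

Things in the scene. Friction and masses are not known exactly. Their poses are not given: they have to be found in the camera images.
- shelf: Fixed riser shelf: steel base plate 130 x 340 x 10 mm (local x, y, z) under a wooden deck 150 x 340 x 14 mm, its top about 75 mm above the table. Origin: centre of the base's underside. The deck hinges about the line along local x at y = +100 mm, z = 55 mm, under the kettle; knob and foot are at y = -130 mm. At the start the deck slopes up towards the knob.
- press (a joint): How far the deck's knob end is sprung up off its foot (rad about the hinge): 0.02 when let go, 0 when pressed fully down (hard stop); counts as fully down below 0.004. At the knob: 4.6 mm of travel, about 5 N at the stop; more force does no good. It springs up again when released.
- knob_grip (a point): Grip point of the levelling knob, on its axis, 42 mm above the deck's top: a black wing grip 46 mm long (local x), 16 mm thick (local y), 34 mm tall, on a 48 mm disc; the point is 12 mm below the wing's top, 20 mm above the disc. z up. The wing is clear on both sides.
- knob: The knob as a body (origin on its axis at deck top; wing along x). Anticlockwise from above lowers the knob end: per rad the pressed deck tilts 0.02 rad, the knob sinks 4.6 mm, the bubble moves 16 mm towards local +y of the vial. At the start it needs 0.5 to 1.3 rad anticlockwise. Friction 0.12 N m; it stays where left; one grasp or several.
- vial_mid (a point): Middle of the spirit level's vial, on its top, midway between two black lines 21 mm apart. The level: aluminium bar 124 mm long (local y, the shelf's long direction), 24 mm wide, with a 64 mm green vial, 23 mm above the deck, along the shelf's local +x edge, its middle at shelf y = -20 mm. Local y points away from the knob end.
- bubble_mid (a point): Middle of the bubble, a whitish bubble 14 mm long and 9 mm wide that runs along the vial towards its higher end, to its stop 24 mm from the middle (there at the start), and settles in about 1.5 s. Its local y offset from vial_mid is 0 when the deck is level: 0.8 mm per 0.001 rad of tilt, negative when the knob end is high.
- kettle: Small stainless steel kettle, loose, body 108 mm across and 90 mm tall, 0.35 to 0.7 kg, spout along local +x reaching 95 mm from the axis. Origin: centre of its underside. It stands on the deck over the hinge.
- kettle_handle (a point): Middle of the kettle's overhead handle, on the axis 148 mm above the underside: a dark wooden grip 60 mm long (local x), 14 mm wide (local y), 18 mm tall, free all round; the wire of the handle comes down at local x = +-46 mm. The lid's knob below reaches 110 mm above the underside.
- trivet: Round cork trivet, 160 mm across and 8 mm thick, fixed flat on the table. Origin: centre of its underside.
- cup: Bystander: stainless steel cup, 72 mm across, 85 mm tall. Origin: centre of its underside.
- crayon_a: Bystander: chunky wax crayon lying along local x, 90 mm long, 18 mm thick. Origin: under its middle.
- crayon_b: Bystander: chunky wax crayon, like the other.
- stamp: Bystander: blue silicone stamp, 45 mm square foot, 54 mm tall. Origin: centre of its underside.
- pencil_case: Bystander: orange plastic pencil case 65 x 200 x 45 mm. Origin: centre of its underside.
Not all that is in view belongs to the job. Leave any purple or turquoise look-alike of the kettle alone.

How it is judged:
By the outcome, as a careful person would: the job done as asked, in the order asked, and still so for the second after the job is handed in, while the arm keeps its last pose, push and grip.
It also fails if it takes over 61 s, if anything falls off the work surface, if the arm or the gripper's body presses on something with over 40 N, if the wrist force passes 120 N, or if a joint passes its speed limit or range.

## Robot

A 6-joint arm with a two-finger parallel gripper is mounted at the origin on the work surface. World frame = base frame: x ahead of the robot, y to its left, z up, the work surface at z = 0. Lengths are in m, angles in rad, forces in N, time in s.
With the tool pointing down it reaches from about 0.275 to 0.725 m from the base axis. Payload 15.9 kg.
Tool frame: the origin (TCP) lies on the centre line of the jaws, within the pads' length; the fingertips stand 17 mm ahead of it and the grasp point (between the pads) lies 2 mm behind it; z points along the fingers, y is the line along which they close (so a half turn about z gives the same grasp; the last joint's range is limited). The gripper opens to 85 mm and grips with 20 to 120 N. Pads are 22 mm wide; open, the fingers measure 114 mm over their backs; the gripper's body (76 mm by 85 mm) begins 54 mm behind the grasp point. The pads swing forward as they close: fully open they stand 13 mm farther back than shut.
Start: joints at [1.216, 0.213, -0.034, 1.323, 0, 1.571], TCP at [0.174, 0.469, 0.214] pointing down, gripper open.
Joint ranges: [-2.98, 2.98], [-0.74, 1.72], [-1.14, 1.35], [-2.1, 2.04], [-1.57, 1.44], [-3.14, 3.14]. Speed limits (rad/s): [1.89, 1.89, 2.39, 2.57, 3.14, 3.14].

## Interface

Orientations are given as a rotation vector (axis times angle).
In Python, from plant import env gives the robot as it stands.
- The arm moves only by the tool move_arm, never from a script. Its argument "deltas" is a list of rows, each a list of 5 numbers: the shift along the world's x, y, z in units of 40 mm (1.0 is 40 mm), then the turn about the world's z in units of 6 degrees (1.0 is 6 degrees), then the closure, from 0 (fully open) to 1 (shut). A call has 1 to 20 rows; each row shifts and turns the commanded pose from where the row before left it; what a row does not reach is not made up. A row lasts 1/8 s, in which the tool goes at most 62.5 mm and 10.7 degrees, less where a joint would pass 70% of its speed; a pose out of reach is approached as far as the arm can. A call is refused whole if a number of a shift passes 1 or a number of a turn 1, either way. A call with a gripper value outside its range is refused whole. The fingers move at their own pace and stop on an object; the grip force is fixed at half the most. Time passes only in rows, so rows that do not move let the fingers close. It gives the time, the measured TCP pose, the force, the opening and the grip force at its end, in the units of the state.
- env.state(): the state, without advancing time (a new reading comes with each control period).
- env.capture(name): name is "scene" or "top"; returns the picture (420x560x3 uint8, red, green, blue); there is no depth.
- env.camera_model(name): a dict with "mtx" (3x3 intrinsics, pixels), "R" (3x3) and "t" (3): a world point X has camera coordinates R X + t. Camera axes: x right, y down, z forward; pixel columns grow to the right and rows downward; lengths in m; the calibration is good to about 2 mm. A picture is of the moment at which its call begins. camera_model takes no time and is no camera call.
- env.close_job(): hands the job in; it is judged then, once.
The state is a dict: "t": time; "joint_pos": joint angles; "joint_velocities": joint speeds; "effort": joint torques, N m; "tool_pos": TCP position; "tool_rot": TCP orientation; "wrist_force": force on the tool from outside, world axes, zero at the start; "moment": the same for the moment, N m; "opening": finger opening in m; "finger_force": force on a finger pad.
Only numpy, scipy, OpenCV 4.12 (cv2) and the standard library are available. Lean on these libraries where they do the work, as an engineer would, in place of code of your own. Each camera call takes 0.05 s, during which the arm holds its last target. There are 200 camera calls.

## Working session

There is one attempt and no reset: what is moved stays moved. The work goes in short steps, Python scripts to look and compute and a tool call to move; the robot and the scene stay as the last step left them, time stands still between calls to the robot, and variables do not carry over. Pictures are saved under pics/ and viewed, at most 10 in all, crops included, and the job is handed in when it is done.

Besides the shell and the picture viewer there is one more tool, called after "Request:" as name([rows], argument=value, ...), one row to a line, values as JSON. move_arm: Moves the arm, as the interface text tells. Its arguments: {"type":"object","properties":{"deltas":{"type":"array","items":{"type":"array","items":{"type":"number"}}}},"required":["deltas"]}

```bash
mkdir -p pics
cat > h.py <<'E'
import numpy as np, cv2
from plant import env
def cap(n,f):
    im=env.capture(n); cv2.imwrite('pics/'+f,cv2.cvtColor(im,cv2.COLOR_RGB2BGR)); return im
def back(n,uv,z):
    c=env.camera_model(n);K,R,t=[np.array(c[k]) for k in('mtx','R','t')]
    d=R.T@np.linalg.solve(K,[uv[0],uv[1],1.]);o=-R.T@t
    return o+d*(z-o[2])/d[2]
def proj(n,X):
    c=env.camera_model(n);K,R,t=[np.array(c[k]) for k in('mtx','R','t')]
    p=(K@(R@np.atleast_2d(X).T+t.reshape(3,1))).T
    return p[:,:2]/p[:,2:]
def tri(uvs,uvt):
    from scipy.optimize import least_squares
    r=least_squares(lambda X:np.r_[proj('scene',X)[0]-uvs,proj('top',X)[0]-uvt],[.5,0,.1]); return r.x,np.abs(r.fun).max()
E
python3 - <<'E'
from h import *
for n in('scene','top'):
    cap(n,n+'0.png');c=env.camera_model(n);print(n,np.round(-np.array(c['R']).T@c['t'],3),c['mtx'][0][0])
E
```

```text
scene [1.457 0.3   0.949] 444.4416702492082
top [ 0.365 -0.046  1.122] 411.7066124110542
```

View pics/scene0.png

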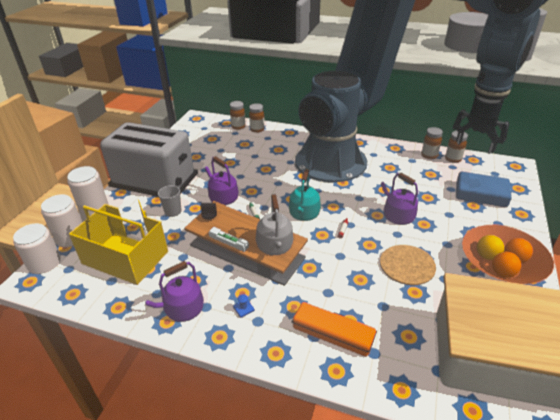

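View pics/top0.png

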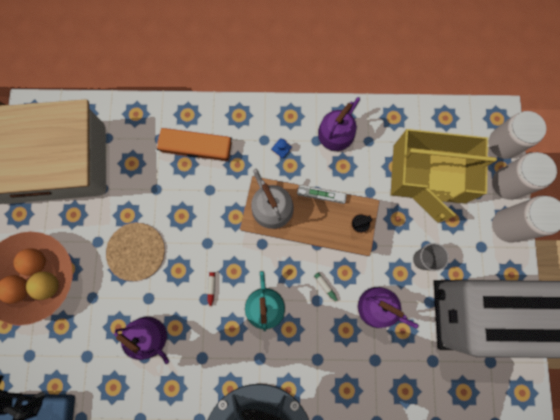

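The steel kettle at top (272,205) stands on the wooden deck and is the one meant. The others are look-alikes: purple at (338,130), (380,307) and (144,338), turquoise at (265,310). The knob is at (362,223) and the trivet at (136,251). I'll confirm with one enlarged crop.

Run:
```python
import cv2,numpy as np
a=cv2.imread('pics/top0.png')[165:260,235:385];b=cv2.imread('pics/scene0.png')[190:285,180:310]
a=cv2.resize(a,None,fx=5,fy=5,interpolation=2)[:,:]; b=cv2.resize(b,None,fx=5,fy=5,interpolation=2)
a=cv2.resize(a,(450,285));
a=cv2.resize(cv2.imread('pics/top0.png')[165:260,235:385],None,fx=3,fy=3,interpolation=2)
b=cv2.resize(cv2.imread('pics/scene0.png')[190:285,180:310],None,fx=3,fy=3,interpolation=2)
c=np.zeros((570,450,3),np.uint8);c[:285]=a;c[285:,:390]=b
cv2.imwrite('pics/crop0.png',c)
```

```text
(no output)
```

View pics/crop0.png

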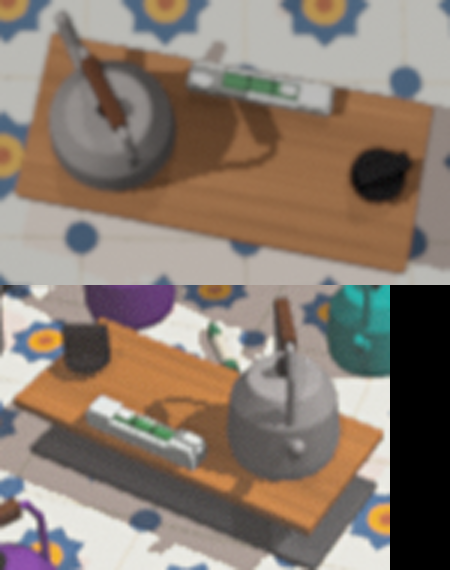

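The crop confirms it: the grey steel kettle is on the deck, with its brown grip at about top px (270,197) and scene px (275,202). The black knob is at the far end of the deck and the green vial is along the +x edge. Next I fit the poses and enhance the knob crop.

Run:
```python
from h import *
from scipy.optimize import least_squares
T=lambda u,v:(235+u/3-.33,165+v/3-.33); S=lambda u,v:(180+u/3-.33,190+(v-285)/3-.33)
ct=[T(55,37),T(433,107),T(405,270),T(17,195)]; cs=[S(313,520),S(15,400),S(105,320),S(382,435)]
loc=np.array([[.075,.17],[.075,-.17],[-.075,-.17],[-.075,.17]])
def W(p,L):
    x,y,a,th=p; L=np.atleast_2d(L); c,s=np.cos(a),np.sin(a)
    z=.075+th*(.1-L[:,1])+(L[:,2] if L.shape[1]>2 else 0)
    return np.c_[x+c*L[:,0]-s*L[:,1],y+s*L[:,0]+c*L[:,1],z]
f=lambda p:np.r_[(proj('top',W(p,loc))-ct).ravel(),(proj('scene',W(p,loc))-cs).ravel()]
r=least_squares(f,[.55,0,0,.03],loss='soft_l1');print('shelf',np.round(r.x,4),np.degrees(r.x[2]),np.round(f(r.x),1))
print('knob grip',W(r.x,[0,-.13,.042]),proj('top',W(r.x,[0,-.13,.042])),proj('scene',W(r.x,[0,-.13,.042])))
print('handle',tri(S(286,322),T(105,94)))
for e in((88,62),(122,127)): print(back('top',T(*e),.225))
print('kettle body', back('top',T(112,124),.12))
print('kettle ends tri',tri(S(282,300),T(88,62)),tri(S(291,345),T(122,127)))
# trivet: ellipse by colour
im=cv2.imread('pics/top0.png');hs=cv2.cvtColor(im,40)
m=np.zeros(im.shape[:2],np.uint8);roi=hs[215:290,95:175]
m[215:290,95:175]=((roi[...,1]>70)&(roi[...,0]<25)&(roi[...,2]>60))*255
m=cv2.morphologyEx(m,2,np.ones((5,5)));c=max(cv2.findContours(m,0,2)[0],key=cv2.contourArea);e=cv2.minAreaRect(c);print('trivet',e,back('top',e[0],.008))
# enhanced
g=lambda a:(255*(a/255.)**.5).astype(np.uint8)
a=cv2.resize(g(im[195:250,330:390]),None,fx=8,fy=8,interpolation=2)
b=cv2.resize(g(cv2.imread('pics/scene0.png')[190:225,190:225]),None,fx=8,fy=8,interpolation=2)
o=np.zeros((440,780,3),np.uint8);o[:,:480]=a;o[:280,490:770]=b;cv2.imwrite('pics/knob0.png',o)
```

```text
shelf [ 0.5646 -0.1258 -0.1889  0.0079] -10.823923477846153 [-1.6 -1.8  0.  -0.1  0.1  2.1 -1.4  0.6 -1.5  0.7 -1.2  0.1 -1.5 -0.2
  0.6 -3.8]
knob grip [[ 0.54019542 -0.2534566   0.1188188 ]] [[362.3639608  222.32779551]] [[207.67217154 207.50765047]]
handle (array([ 0.57884187, -0.02437567,  0.22239351]), np.float64(0.58617174331971))
[ 0.603029   -0.01231475  0.225     ]
[ 0.55360737 -0.03853898  0.225     ]
kettle body [ 0.57809619 -0.02934553  0.12      ]
kettle ends tri (array([ 0.59463778, -0.01608437,  0.25980039]), np.float64(1.4367263296581996)) (array([ 0.56116468, -0.03300342,  0.18074928]), np.float64(2.75413893361889))
trivet ((135.0, 251.5), (57.0, 58.0), 90.0) [0.47083181 0.34137918 0.008     ]
```

View pics/knob0.png

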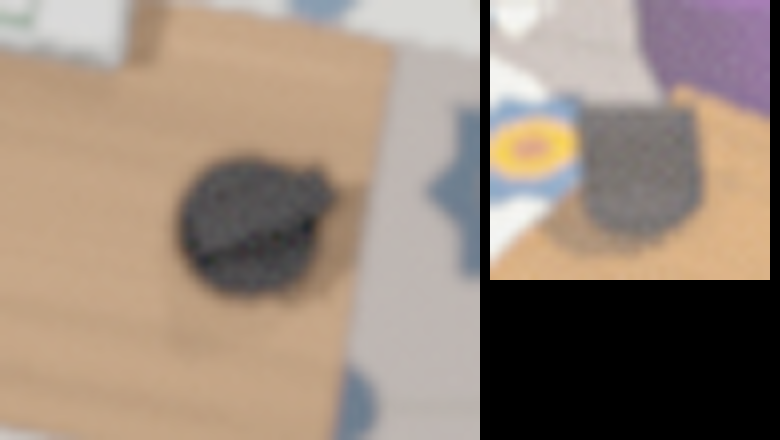

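Enlarged, the wing runs from lower-left (205,255) to upper-right (325,190), so its axis is about -68° in world. Next I read the tool yaw and fit the wing by silhouette.

```bash
cat >> h.py <<'E'
from scipy.spatial.transform import Rotation as Ro
def st():
    s=env.state();M=Ro.from_rotvec(s['tool_rot']).as_matrix()
    print('t',s['t'],'pos',np.round(s['tool_pos'],4),'yaw_y',np.degrees(np.arctan2(M[1,1],M[0,1])).round(2),'zax',M[:,2].round(3),'q',np.round(s['joint_pos'],3),'F',np.round(s['wrist_force'],2),'M',np.round(s['moment'],3),'op',round(float(s['opening']),4),'ff',np.round(s['finger_force'],1))
def knobfit(ft,fs,x0):
    # silhouette fit of wing + disc: p = x,y,ztop_of_deck,yaw
    from scipy.optimize import minimize
    a=np.linspace(0,2*np.pi,24)
    D=np.array([[.024*np.cos(i),.024*np.sin(i),z] for i in a for z in(0,.022)])
    B=np.array([[sx*.023,sy*.008,z] for sx in(-1,1) for sy in(-1,1) for z in(.02,.054)])
    ims={'top':cv2.imread(ft),'scene':cv2.imread(fs)}
    def cost(p,dbg=False):
        R=Ro.from_euler('z',p[3]).as_matrix();c=0
        for n,im in ims.items():
            cx,cy=proj(n,[x0])[0].astype(int);k=6;w=22
            crop=im[cy-w:cy+w,cx-w:cx+w].max(2).astype(float)
            dark=cv2.resize((np.clip((75-crop)/30,0,1)).astype(np.float32),None,fx=k,fy=k,interpolation=1)
            m=np.zeros_like(dark,np.uint8)
            for P in(D,B):
                h=(proj(n,P@R.T+p[:3])-[cx-w,cy-w]+.5)*k
                cv2.fillConvexPoly(m,cv2.convexHull(h.astype(np.int32)),1)
            c+=np.abs(m-dark).sum()/k/k
        return c
    res=[]
    for y in np.radians(np.arange(-170,10,15)):
        r=minimize(cost,[*x0,y],method='Nelder-Mead',options=dict(initial_simplex=np.array([[*x0,y]]+[list(np.r_[x0,y]+d) for d in np.diag([.005,.005,.005,.15])]),maxiter=150))
        res.append((r.fun,*np.round(r.x[:3],4),np.degrees(r.x[3]).round(1)))
    return sorted(res)[:4]
E
python3 - <<'E'
from h import *
st()
for r in knobfit('pics/top0.png','pics/scene0.png',[.54,-.2535,.08]):print(r)
E
```

```text
t 0.1 pos [0.1736 0.4686 0.2139] yaw_y 69.67 zax [-0.    -0.001 -1.   ] q [ 1.216  0.213 -0.035  1.324  0.     1.571] F [0.23 0.25 0.02] M [-0.003  0.034  0.029] op 0.0858 ff 0.0Traceback (most recent call last):
  File "<stdin>", line 3, in <module>
  File "h.py", line 41, in knobfit
    r=minimize(cost,[*x0,y],method='Nelder-Mead',options=dict(initial_simplex=np.array([[*x0,y]]+[list(np.r_[x0,y]+d) for d in np.diag([.005,.005,.005,.15])]),maxiter=150))
    res = _minimize_neldermead(fun, x0, args, callback, bounds=bounds,
                               **options)
    fxcc = func(xcc)
    fx = function(np.copy(x), *(wrapper_args + args))
  File "h.py", line 30, in cost
    cx,cy=proj(n,[x0])[0].astype(int);k=6;w=22
          ~~~~^^^^^^^^
  File "h.py", line 10, in proj
    c=env.camera_model(n);K,R,t=[np.array(c[k]) for k in('mtx','R','t')]
ValueError: time passes only in moves, steps and waits
```

Request:
move_arm([
  [0, 0, 1, 0, 0],
  [0, 0, 1, 0, 0],
  [0.72, -0.88, 0, 0.57, 0],
  [0.72, -0.88, 0, 0.57, 0],
  [0.72, -0.88, 0, 0.57, 0],
  [0.72, -0.88, 0, 0.57, 0],
  [0.72, -0.88, 0, 0.57, 0],
  [0.72, -0.88, 0, 0.57, 0],
  [0.72, -0.88, 0, 0.57, 0],
  [0.72, -0.88, 0, 0.57, 0],
  [0.72, -0.88, 0, 0.57, 0],
  [0.72, -0.88, 0, 0.57, 0],
  [0.72, -0.88, 0, 0.57, 0],
  [0.72, -0.88, 0, 0.57, 0],
  [0.72, -0.88, 0, 0.57, 0],
  [0.72, -0.88, 0, 0.57, 0],
  [0, 0, 0, 0, 0],
])

```text
t: 2.22
tool_pos: [0.5779, -0.0262, 0.2928]
tool_rot: [0.744, -3.05, -0.0]
wrist_force: [-0.0, 0.2, 0.0]
opening: 0.0854
finger_force: 0.0
```

```bash
python3 - <<'E'
s=open('h.py').read().replace('env.camera_model(n)','cam(n)').replace('def cap(','_c={}\ndef cam(n):\n    if n not in _c:_c[n]=env.camera_model(n)\n    return _c[n]\ndef cap(',1);open('h.py','w').write(s)
E
python3 - <<'E'
from h import *
st()
a=cap('top','top1.png');b=cap('scene','scene1.png')
for r in knobfit('pics/top0.png','pics/scene0.png',[.54,-.2535,.08]):print(r)
import cv2
A=cv2.imread('pics/top1.png')[130:250,200:330];B=cv2.imread('pics/scene1.png')[130:250,210:340]
o=cv2.resize(np.hstack([A,B]),None,fx=3,fy=3,interpolation=2);cv2.imwrite('pics/c1.png',o)
E
```

```text
t 2.225 pos [ 0.5779 -0.0262  0.2928] yaw_y 117.43 zax [-0.002 -0.    -1.   ] q [-0.045  0.396  0.414  1.591 -0.    -0.524] F [-0.03  0.23  0.01] M [ 0.015 -0.001 -0.002] op 0.0854 ff 0.0
(np.float64(266.3676452636719), np.float64(0.5408), np.float64(-0.254), np.float64(0.094), np.float64(-148.1))
(np.float64(267.24102783203125), np.float64(0.5415), np.float64(-0.2542), np.float64(0.095), np.float64(-147.8))
(np.float64(267.605224609375), np.float64(0.5412), np.float64(-0.254), np.float64(0.093), np.float64(-148.8))
(np.float64(267.6373291015625), np.float64(0.5412), np.float64(-0.2533), np.float64(0.0966), np.float64(-147.8))
```

View pics/c1.png

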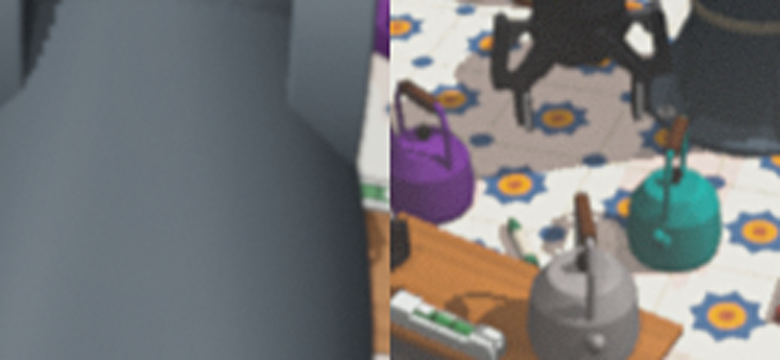

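Request:
move_arm([
  [0, 0, -0.6, 0, 0],
  [0, 0, -0.6, 0, 0],
  [0, 0, -0.4, 0, 0],
  [0, 0, -0.2, 0, 0],
  [0, 0, 0, 0, 0],
  [0, 0, 0, 0, 1],
  [0, 0, 0, 0, 1],
  [0, 0, 0, 0, 1],
  [0, 0, 0, 0, 1],
  [0, 0, 0, 0, 1],
  [0, 0, 0, 0, 1],
])

```text
t: 3.7
tool_pos: [0.5769, -0.024, 0.2223]
tool_rot: [0.748, -3.051, -0.0]
wrist_force: [0.1, 0.0, -0.1]
opening: -0.0002
finger_force: 0.0
```

Run:
```python
from h import *
st()
cap('top','top2.png');cap('scene','scene2.png')
print(proj('scene',env.state()['tool_pos']),proj('top',env.state()['tool_pos']))
A=cv2.imread('pics/top2.png')[150:270,220:350];B=cv2.imread('pics/scene2.png')[150:270,210:340]
o=cv2.resize(np.hstack([A,B]),None,fx=3,fy=3,interpolation=2);cv2.imwrite('pics/c2.png',o)
```

```text
t 3.7 pos [ 0.5769 -0.024   0.2223] yaw_y 117.55 zax [-0.  0. -1.] q [-0.042  0.377  0.208  1.402  0.    -0.522] F [ 0.07  0.03 -0.13] M [-0.041 -0.012  0.022] op -0.0002 ff 0.0
[[274.80190829 201.60626691]] [[269.00181256 196.99722229]]
```

View pics/c2.png

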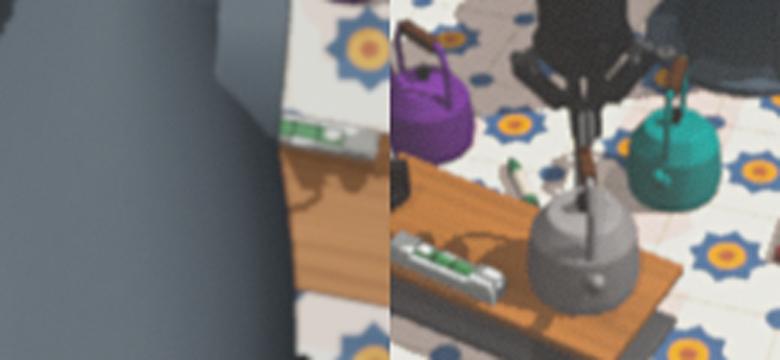

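The fingers shut on nothing. In this crop their tips end at about scene px (275,200), at the far upper end of the grip, which runs from there to (276,213). I'll fit the grip box to the brown masks in both first pictures.

Run:
```python
from h import *
from scipy.optimize import differential_evolution
ims={};
for n,(u0,v0,u1,v1) in {'top':(250,170,295,225),'scene':(255,185,300,225)}.items():
    im=cv2.imread(f'pics/{n}0.png');c=im[v0:v1,u0:u1].astype(int);hs=cv2.cvtColor(im,40)[v0:v1,u0:u1]
    m=((c[...,2]-c[...,0]>25)&(c[...,2]<150)&(hs[...,0]<14)).astype(np.uint8)
    print(n);print('\n'.join(''.join('#' if x else '.' for x in r) for r in m))
def box(n,p):
    R=Ro.from_euler('z',p[3]).as_matrix()
    P=np.array([[a*.03,b*.007,c*.009] for a in(-1,1) for b in(-1,1) for c in(-1,1)])@R.T+p[:3]
    return proj(n,P)
for p in([.578,-.026,.223,.49],):
    for n in('top','scene'):print(n,cv2.convexHull(box(n,p).astype(np.float32)).reshape(-1,2).round(1).tolist())
```

```text
top
.............................................
.............................................
.............................................
.............................................
.............................................
.............................................
....#........................................
....##.......................................
.....##......................................
.....##.....##...............................
......#......##..............................
..##.###......#...........#####..............
....####......###.........#########..........
......###.....####........#.#####............
.......##....#####################...........
........##..######################...........
........##..######............####...........
.##.#...##..#######.............###..........
####..####...######..............####.####.##
##########...######...............###########
#.######......######................#########
#..####.......######.................########
.#####.........######.................#######
######.........######.................
[... 3034 characters left out ...]
...............
....#........................................
....#........................................
...#.........................................
.............................................
..#..........................................
top [[278.79998779296875, 205.89999389648438], [278.79998779296875, 207.5], [273.29998779296875, 210.3000030517578], [261.20001220703125, 187.3000030517578], [260.8999938964844, 185.3000030517578], [266.5, 182.5]]
scene [[278.3999938964844, 210.8000030517578], [273.1000061035156, 211.39999389648438], [269.79998779296875, 197.8000030517578], [269.6000061035156, 192.5], [274.70001220703125, 191.89999389648438], [278.29998779296875, 205.39999389648438]]
```

Run:
```python
from h import *
g={k:cv2.imread(f'pics/scene{k}.png') for k in(0,1,2)}
T=g[0][215:255,250:300]
for k in(1,2):
    r=cv2.matchTemplate(cv2.resize(g[k][205:265,240:310],None,fx=4,fy=4,interpolation=2),cv2.resize(T,None,fx=4,fy=4,interpolation=2),5);_,v,_,l=cv2.minMaxLoc(r);print(k,v,np.array(l)/4-[10,10])
im=g[2];v0,v1,u0,u1=180,220,250,300
c=im[v0:v1,u0:u1].astype(int);hs=cv2.cvtColor(im,40)[v0:v1,u0:u1]
m=((c[...,2]-c[...,0]>25)&(c[...,2]<150)&(hs[...,0]<14));d=c.max(2)<75
print('\n'.join(''.join('#' if x else ('o' if y else '.') for x,y in zip(r,q)) for r,q in zip(m,d)))
p=np.array([.5769,-.024,.2223]);a=np.radians(117.55);y=np.array([np.cos(a),np.sin(a),0]);x=np.array([y[1],-y[0],0])
for dz in(.03,0,-.017):
  print(dz,proj('scene',[p+x*.011+[0,0,dz],p-x*.011+[0,0,dz],p+y*.012+[0,0,dz],p-y*.012+[0,0,dz]]).round(1).tolist())
```

```text
1 0.9960784912109375 [0. 0.]
2 0.995103120803833 [0. 0.]
........ooooooooooooooo...oooooooooooooo..........
..........oooooooooooooo..ooooooooooooo...........
...........ooooooooooooo.oooooooooooo.............
............oooooooooooooooooooooooo..............
.............oooooooooooooooooo...................
..............oo...ooooooooooo....................
....................oooooooooo....................
.....................oo.....oo....................
.....................oo.....oo....................
.....................oo.....oo....................
.....................oo......o....................
.....................oo......o....................
.....................oo......o....................
.....................oo......o....................
.....................oo......o....................
......................o...........................
......................o...........................
..................................................
..................................................
.........................##.......................
.......................
[... 505 characters left out ...]
................................
..................................................
..................................................
..................................................
..................................................
.......................oo.........................
.......................oo.........................
......................oooo........................
.......................ooo........................
.......................ooo........................
0.03 [[275.2, 195.1], [273.9, 190.1], [279.1, 192.1], [270.0, 193.1]]
0 [[275.4, 204.1], [274.2, 199.1], [279.2, 201.1], [270.3, 202.1]]
-0.017 [[275.5, 209.1], [274.3, 204.1], [279.3, 206.1], [270.5, 207.1]]
```

Run:
```python
from h import *
o=cv2.imread('pics/scene2.png')[150:220,230:320];o=(255*(o/255.)**.6).astype(np.uint8)
cv2.imwrite('pics/c3.png',cv2.resize(o,None,fx=8,fy=8,interpolation=2))
```

```text
(no output)
```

View pics/c3.png

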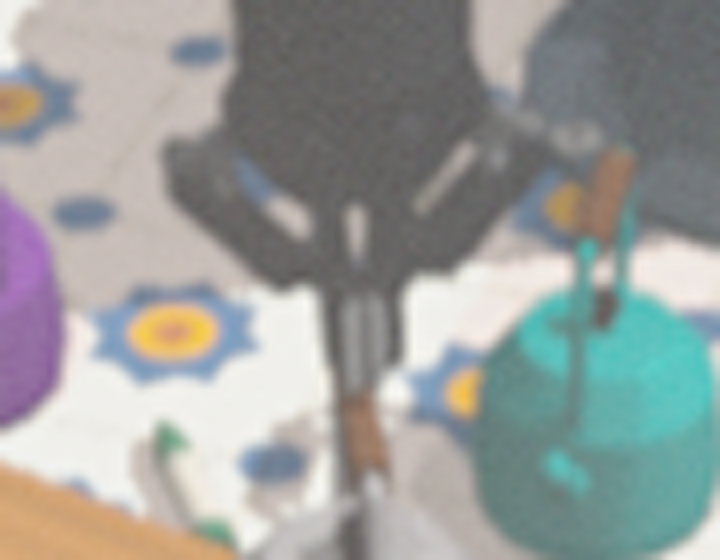

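Run:
```python
from h import *
def tips(n,p,yaw,half,dzs):
    a=np.radians(yaw);y=np.array([np.cos(a),np.sin(a),0]);x=np.array([y[1],-y[0],0])
    for dz in dzs:print(n,dz,proj(n,[np.array(p)+s*y*half+[0,0,dz] for s in(-1,1)]).round(1).tolist())
tips('scene',[.1736,.4686,.2139],69.67,.043,(.06,.03,0,-.017))
im=cv2.imread('pics/scene0.png')[118:168,450:520].max(2)
print('\n'.join('%d '%(118+i)+''.join('#' if x<60 else '.' for x in r) for i,r in enumerate(im)))
print('scene1'); tips('scene',[.5779,-.0262,.2928],117.43,.043,(.06,.03,0,-.017))
im=cv2.imread('pics/scene1.png')[130:185,235:315].max(2)
print('\n'.join('%d '%(130+i)+''.join('#' if x<75 else '.' for x in r) for i,r in enumerate(im)))
```

```text
scene 0.06 [[461.8, 134.8], [490.8, 143.6]]
scene 0.03 [[459.4, 143.4], [488.0, 152.5]]
scene 0 [[457.1, 151.9], [485.2, 161.1]]
scene -0.017 [[455.8, 156.6], [483.6, 165.8]]
118 ......#######....###############################......................
119 ......######......###############################.....................
120 .....#######......##############################......................
121 .....######.......#############################.......................
122 ....#######.......#############################.......................
123 ....######.......###############################......................
124 ....######......##################################.####...............
125 ...#######....#################################.########..............
126 ...########.##################################....#######.............
127 ...##########################################.....#######.............
128 ...################...#######################.....#######.............
129 ...###############.....######################......#######............
130 ........########.....
[... 6981 characters left out ...]
...............#####
177 ...........................................................................#####
178 ..............................................................................##
179 ..................................................................#.............
180 .......................................................................#........
181 ................................................................................
182 ................................................................................
183 ................................................................................
184 ................................................................................
```

The pictures disagree with the reported TCP. The fingertips show about 35 mm higher than the reported pose implies: rows 167–171 in scene1, where row 183 was expected. Yet both cameras put the handle at its specified height. The fingers therefore shut above the handle. I'll open in place, go down in small steps, and check force and picture before closing.

Request:
move_arm([
  [0, 0, 0, 0, 0],
  [0, 0, 0, 0, 0],
  [0, 0, 0, 0, 0],
  [0, 0, 0, 0, 0],
  [0.05, 0, -0.2, 0, 0],
  [0, 0, -0.2, 0, 0],
  [0, 0, -0.2, 0, 0],
  [0, 0, -0.2, 0, 0],
  [0, 0, 0, 0, 0],
])

```text
t: 4.92
tool_pos: [0.5785, -0.0239, 0.1896]
tool_rot: [0.748, -3.05, -0.001]
wrist_force: [0.7, 0.0, -0.6]
opening: 0.0854
finger_force: 0.0
```

Run:
```python
from h import *
st();cap('scene','scene3.png')
o=cv2.imread('pics/scene3.png')[150:225,225:325];o=(255*(o/255.)**.6).astype(np.uint8)
cv2.imwrite('pics/c4.png',cv2.resize(o,None,fx=7,fy=7,interpolation=2))
```

```text
t 4.925 pos [ 0.5785 -0.0239  0.1896] yaw_y 117.55 zax [-0.001  0.    -1.   ] q [-0.041  0.384  0.136  1.324  0.    -0.522] F [ 0.65  0.02 -0.63] M [-0.019 -0.005  0.019] op 0.0854 ff 0.0
```

View pics/c4.png

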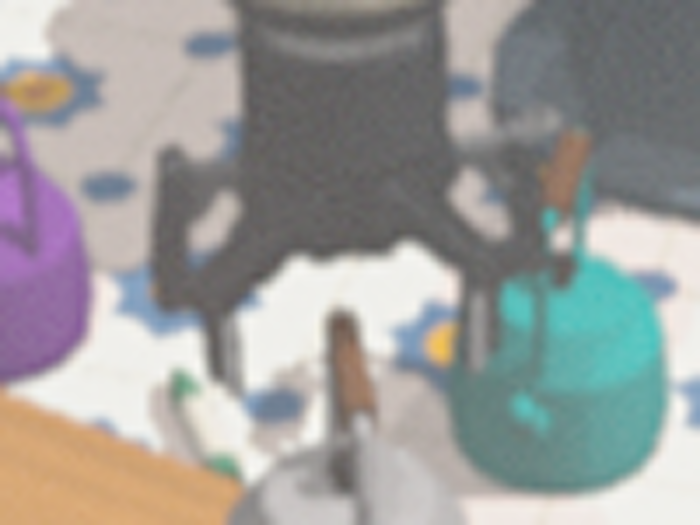

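The handle (crop mid (350,365)) now sits between the open fingers, whose tips are at (232,390) and (478,370). Closing now.

Request:
move_arm([
  [0, 0, 0, 0, 1],
  [0, 0, 0, 0, 1],
  [0, 0, 0, 0, 1],
  [0, 0, 0, 0, 1],
  [0, 0, 0, 0, 1],
  [0, 0, 0, 0, 1],
])

```text
t: 5.72
tool_pos: [0.5791, -0.024, 0.1904]
tool_rot: [-0.748, 3.051, -0.0]
wrist_force: [1.2, 0.1, 0.2]
opening: 0.0126
finger_force: 59.5
```

Request:
move_arm([
  [0, 0, 0.3, 0, 1],
  [0, 0, 0.7, 0, 1],
  [0, 0, 1, 0, 1],
  [0, 0, 0.7, 0, 1],
  [0, 0, 0.3, 0, 1],
  [0, 0, 0, 0, 1],
])

```text
t: 6.48
tool_pos: [0.5791, -0.0239, 0.3112]
tool_rot: [-0.748, 3.05, -0.0]
wrist_force: [0.4, 0.7, -5.0]
opening: 0.0129
finger_force: 58.8
```

Request:
move_arm([
  [-0.1, 0.35, 0, 0, 1],
  [-0.2, 0.65, 0, 0, 1],
  [-0.24, 0.82, 0, 0, 1],
  [-0.24, 0.82, 0, 0, 1],
  [-0.24, 0.82, 0, 0, 1],
  [-0.24, 0.82, 0, 0, 1],
  [-0.24, 0.82, 0, 0, 1],
  [-0.24, 0.82, 0, 0, 1],
  [-0.24, 0.82, 0, 0, 1],
  [-0.24, 0.82, 0, 0, 1],
  [-0.24, 0.82, 0, 0, 1],
  [-0.18, 0.52, 0, 0, 1],
  [-0.06, 0.25, 0, 0, 1],
  [0, 0, 0, 0, 1],
  [0, 0, 0, 0, 1],
])

```text
t: 8.35
tool_pos: [0.4712, 0.3413, 0.3103]
tool_rot: [-0.747, 3.051, -0.0]
wrist_force: [0.1, -0.1, -4.7]
opening: 0.0124
finger_force: 58.8
```

Run:
```python
from h import *
st();cap('scene','scene4.png');cap('top','top4.png')
a=cv2.resize(cv2.imread('pics/scene4.png')[140:300,330:470],None,fx=2.75,fy=2.75)
b=cv2.resize(cv2.imread('pics/top4.png')[180:300,70:190],None,fx=2.9,fy=2.9)
o=np.zeros((440,760,3),np.uint8);o[:a.shape[0],:a.shape[1]]=a;o[:b.shape[0],400:400+b.shape[1]]=b;cv2.imwrite('pics/c5.png',o)
```

```text
t 8.35 pos [0.4712 0.3413 0.3103] yaw_y 117.5 zax [ 0. -0. -1.] q [ 0.627  0.412  0.482  1.641 -0.     0.147] F [ 0.1  -0.14 -4.66] M [-0.008  0.076 -0.044] op 0.0124 ff 58.8
```

View pics/c5.png

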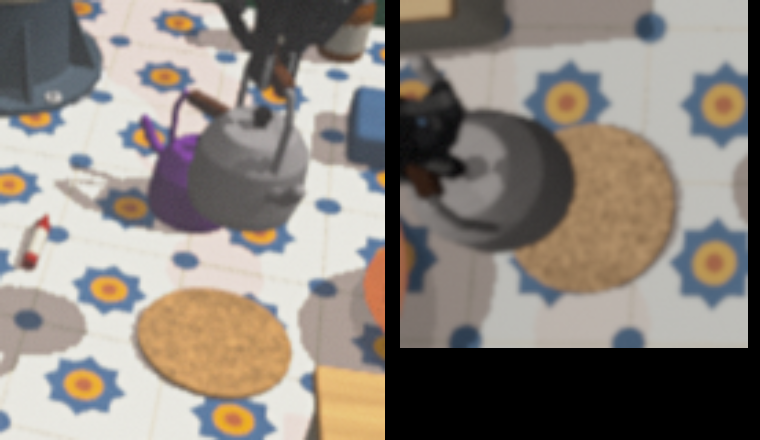

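Run:
```python
from h import *
# observed handle mid and lid knob, body bottom in crops -> pixels
S=lambda u,v:np.array([330+u/2.75,140+v/2.75]);T=lambda u,v:np.array([70+(u-400)/2.9,180+v/2.9])
for z in(.195,.24,.285,.305,.343):print(z,'scene crop',((proj('scene',[.4712,.3413,z])[0]-[330,140])*2.75).round(),'top crop',((proj('top',[.4712,.3413,z])[0]-[70,180])*2.9+[400,0]).round())
print('lidknob',tri(S(262,115),T(455,167)),'handle',tri(S(283,75),T(428,180)))
print('spout dir at +28deg',((proj('scene',[.4712+.084,.3413+.044,.26])[0]-[330,140])*2.75).round(),((proj('top',[.4712+.084,.3413+.044,.26])[0]-[70,180])*2.9+[400,0]).round())
```

```text
0.195 scene crop [241. 198.] top crop [507. 183.]
0.24 scene crop [250. 161.] top crop [482. 176.]
0.285 scene crop [259. 122.] top crop [455. 168.]
0.305 scene crop [263. 104.] top crop [442. 164.]
0.343 scene crop [271.  69.] top crop [416. 156.]
lidknob (array([0.47061633, 0.34036608, 0.29140701]), np.float64(1.1456127901515742)) handle (array([0.45676422, 0.34551281, 0.32516237]), np.float64(3.640971068677004))
spout dir at +28deg [297. 208.] [422.  59.]
```

Both crops match an upright kettle over the trivet: the lid knob triangulates to (0.471, 0.340). Lowering now.

Request:
move_arm([
  [0, 0, -0.4, 0, 1],
  [0, 0, -0.9, 0, 1],
  [0, 0, -1, 0, 1],
  [0, 0, -1, 0, 1],
  [0, 0, -0.6, 0, 1],
  [0, 0, -0.3, 0, 1],
  [0, 0, -0.15, 0, 1],
  [0, 0, -0.1, 0, 1],
  [0, 0, -0.05, 0, 1],
  [0, 0, 0, 0, 1],
])

```text
t: 9.7
tool_pos: [0.471, 0.3422, 0.1306]
tool_rot: [-0.748, 3.051, 0.0]
wrist_force: [-0.1, 0.3, -4.9]
opening: 0.0128
finger_force: 58.8
```

Request:
move_arm([
  [0, 0, -0.05, 0, 1],
  [0, 0, -0.04, 0, 1],
  [0, 0, 0, 0, 1],
])

```text
t: 10.07
tool_pos: [0.4708, 0.342, 0.1266]
tool_rot: [0.748, -3.051, 0.0]
wrist_force: [-0.5, 0.0, -4.9]
opening: 0.0127
finger_force: 58.8
```

Still carried (-4.9 N), so I keep lowering in small steps.

Request:
move_arm([
  [0, 0, -0.03, 0, 1],
  [0, 0, -0.03, 0, 1],
  [0, 0, 0, 0, 1],
])

```text
t: 10.45
tool_pos: [0.471, 0.342, 0.1246]
tool_rot: [-0.748, 3.051, 0.0]
wrist_force: [-1.0, -2.1, 2.4]
opening: 0.0126
finger_force: 59.8
```

Request:
move_arm([
  [0, 0, 0, 0, 0.8],
  [0, 0, 0, 0, 0.5],
  [0, 0, 0, 0, 0],
  [0, 0, 0, 0, 0],
  [0, 0, 0, 0, 0],
  [0, 0, 0.2, 0, 0],
  [0, 0, 0.5, 0, 0],
  [0, 0, 1, 0, 0],
  [0, 0, 1, 0, 0],
  [0, 0, 0.8, 0, 0],
  [0, 0, 0, 0, 0],
])

```text
t: 11.82
tool_pos: [0.4718, 0.3427, 0.2672]
tool_rot: [-0.747, 3.047, 0.003]
wrist_force: [0.1, 0.3, -0.6]
opening: 0.0854
finger_force: 0.0
```

Run:
```python
from h import *
st()
```

```text
t 11.825 pos [0.4718 0.3427 0.2672] yaw_y 117.55 zax [ 0.004  0.003 -1.   ] q [0.628 0.391 0.341 1.516 0.    0.147] F [ 0.09  0.26 -0.61] M [ 0.063 -0.014 -0.007] op 0.0854 ff 0.0
```

Run:
```python
from h import *
ts=np.mean([env.capture('top').astype(float) for _ in range(6)],0);ss=np.mean([env.capture('scene').astype(float) for _ in range(4)],0)
np.save('t5.npy',ts);np.save('s5.npy',ss)
for n,im,(u,v) in(('top',ts,(362,222)),('scene',ss,(208,207))):
    print(n,u-16,v-13);print('\n'.join(' '.join('%3d'%x for x in r) for r in im[v-13:v+14,u-16:u+17].max(2).astype(int)))
m=ts[190:310,75:200].max(2)
```

```text
top 346 209
 95  97  96  96  97  97  97  98  98  98  99  98  99  99  99 100 100 100 101 101 102 103 102 103 103 103 103 104 104 104 105 113 130
 96  97  96  97  96  96  97  97  97  98  98  97  98  98  99  99  99  99 100  99 100 100 100 101 101 101 102 103 102 103 105 115 133
100  99  99  99  97  97  98  97  98  97  97  97  98  98  98  98  99  98  99  99  99  99  99  99 100 100 100 100 100 101 104 117 136
101 101 101 101 100 100 101 100  98  98  97  96  96  95  95  95  95  97  98  98  98  99  99  99  99  99  99  99 100 100 104 120 138
100 100 101 101 102 102 102 102 101 100  98  93  87  83  81  81  83  90  94  96  98  98  98  97  97  99  99 100 100 100 106 125 142
 99  99  99 100 100 101 102 101  99  93  85  75  64  58  56  53  58  70  79  87  94  96  91  87  92  97  99 100 100 101 108 127 144
100  99 100  99 100  99  99  97  88  73  55  42  35  31  28  29  31  38  49  65  79  79  71  65  76  89  99 100 100 101 110 129 144
102 102 101 101 101 100  97  88  70  47  30  23  23  20  22  21  21  22  25  37  48  48  40  37  53  79  98 102 102 104 115 133 145
105 105 104 104 103 101  92  74 
[... 5353 characters left out ...]
  57  77 105 112 121 125 128 126 125 123
165 171 168 158 142 129 124 124 122 103  70  52  53  55  56  58  57  55  55  54  55  52  56  71  93 108 114 124 127 128 126 127 127
171 168 159 142 128 120 119 121 123 113  89  64  52  52  52  54  54  53  54  53  55  59  71  93 107 112 118 124 126 127 126 128 128
167 152 138 128 121 120 119 120 121 118 108  90  71  62  62  57  54  56  58  63  69  76  93 106 112 115 122 127 126 126 126 127 126
151 134 123 121 121 122 121 121 120 120 118 112  98  92  83  80  76  77  83  89  96  98 106 112 117 119 124 125 125 126 125 127 125
134 123 119 121 118 121 123 121 122 120 122 119 115 112 104 102  99 102 106 110 110 113 116 118 122 123 124 124 125 124 124 127 126
```

Run:
```python
from h import *
c=(361.1,220.9);d=np.array([np.cos(np.radians(22)),-np.sin(np.radians(22))])
P=back('top',c,.137);Q=back('top',np.array(c)+d*9.6,.137);print('wing',P,np.degrees(np.arctan2(*(Q-P)[[1,0]])),np.linalg.norm(Q-P)*2e3)
for z in(.137,.105,.083):print(z,proj('scene',[P[0],P[1],z]).round(1))
# disc: circle in top centre
print('disc',back('top',(361.0,223.5),.105))
# kettle upright check: body template on trivet in top
ts=np.load('t5.npy')[215:290,75:190];g=ts.max(2)-ts.min(2)
m=((g<25)&(ts.max(2)<140)).astype(np.uint8)
print('\n'.join('%d '%(215+i*2)+''.join('#' if x else '.' for x in r[::1]) for i,r in enumerate(m[::2])))
s=np.load('s5.npy').max(2)
def tips(p,yaw):
    a=np.radians(yaw);y=np.array([np.cos(a),np.sin(a),0]);x=np.array([y[1],-y[0],0]);x*=np.sign(x[0])
    for dz in(.06,.04,.03,.02,0):print(dz,proj('scene',[np.array(p)+k*y*.043+x*.011+[0,0,dz] for k in(-1,1)]).round(1).tolist())
tips([.4718,.3427,.2672],117.55)
u,v=proj('scene',[.4718,.3427,.29])[0].astype(int);print(u-35,v-25)
print('\n'.join('%d '%(v-25+i)+''.join('#' if x<60 else '+' if x<100 else '.' for x in r) for i,r in enumerate(s[v-25:v+30,u-35:u+35])))
```

```text
wing [ 0.54050117 -0.24671037  0.137     ] -67.21953387943574 47.47008647435362
0.137 [[209.  203.2]]
0.105 [[210.2 211.6]]
0.083 [[211.  217.1]]
disc [ 0.53957842 -0.25282297  0.105     ]
215 ......#......######################..#......#...............#.....................................#...............#
217 .....##....#############################....#..............#......................................#...............#
219 #########################################....#............#........................................#.............#.
221 ###########################################....#.........#....#................#....................#...........#..
223 #############################################....#####.................................................##...##.....
225 ####################..################..#########..................................................................
227 #####################.###############.....#####....................................................................
229 ###########..#########################.....#####...................
[... 7268 characters left out ...]
.........................
204 ++.....................++.............................................
205 +++...................................................................
206 +++++.................................................................
207 ++++++................................................................
208 ++++++++..............................................................
209 ++++++++++............................................................
210 ++++++++++++++++......................................................
211 ++++++++++++++++++....................................................
212 ++++++++++++++++++....................................................
```

```bash
cat > kf.py <<'E'
from h import *
from scipy.optimize import differential_evolution
def fit(t,s,zb,c0=(.54,-.25),free=False):
    a=np.linspace(0,2*np.pi,40);k=8
    D=np.array([[.024*np.cos(i),.024*np.sin(i),z] for i in a for z in(0,.022)])
    B=np.array([[sx*.023,sy*.008,z] for sx in(-1,1) for sy in(-1,1) for z in(.02,.054)])
    tgt={}
    for n,im,lo,hi in(('top',t,20,100),('scene',s,54,115)):
        if im is None: continue
        u,v=proj(n,[*c0,.11])[0].astype(int);w=15
        v0=v-w if n=='top' else max(v-w,203)
        tgt[n]=(u-w,v0,np.clip((hi-im[v0:v+w,u-w:u+w].max(2))/(hi-lo),0,1))
    def cost(p):
        R=Ro.from_euler('z',p[2]).as_matrix();c=0
        for n,(u0,v0,d) in tgt.items():
            m=np.zeros((d.shape[0]*k,d.shape[1]*k),np.uint8)
            for P in(D,B):
                h=(proj(n,P@R.T+[p[0],p[1],p[3] if free else zb])-[u0,v0]+.5)*k
                cv2.fillConvexPoly(m,cv2.convexHull(h.astype(np.int32)),255)
            m=cv2.GaussianBlur(m.astype(np.float32)/255,(0,0),k*.8)
            c+=((cv2.resize(m,d.shape[::-1],interpolation=3)-d)**2).sum()
        return c
    r=differential_evolution(cost,[(c0[0]-.015,c0[0]+.015),(c0[1]-.015,c0[1]+.015),(-np.pi,0)]+([(zb-.015,zb+.015)] if free else []),popsize=8,maxiter=40,seed=1,polish=False)
    return r.fun,r.x[:2],np.degrees(r.x[2]),r.x[3:]
E
python3 - <<'E'
from kf import *
t,s=np.load('t5.npy'),np.load('s5.npy')
print('top',fit(t,None,.083));print('both free',fit(t,s,.083,free=True))
E
```

```text
top (np.float64(16.070412229688856), array([ 0.54203999, -0.25276739]), np.float64(-63.608749682762806), array([], dtype=float64))
both free (np.float64(27.550078349271494), array([ 0.54013312, -0.25180067]), np.float64(-59.27916216425548), array([0.09245919]))
```

Request:
move_arm([
  [0, -0.5, 0.3, -0.5, 0],
  [0.1, -0.88, 0.2, -0.96, 0],
  [0.1, -0.88, 0, -0.96, 0],
  [0.1, -0.88, 0, -0.96, 0],
  [0.1, -0.88, 0, -0.96, 0],
  [0.1, -0.88, 0, -0.96, 0],
  [0.1, -0.88, 0, -0.96, 0],
  [0.1, -0.88, 0, -0.96, 0],
  [0.1, -0.88, 0, -0.96, 0],
  [0.1, -0.88, 0, -0.96, 0],
  [0.1, -0.88, 0, -0.96, 0],
  [0.1, -0.88, 0, -0.96, 0],
  [0.1, -0.88, 0, -0.96, 0],
  [0.1, -0.88, 0, -0.96, 0],
  [0.1, -0.88, 0, -0.96, 0],
  [0.1, -0.88, 0, -0.96, 0],
  [0.1, -0.88, 0, -0.96, 0],
  [0.1, -0.3, 0, -0.2, 0],
  [0, 0, 0, 0, 0],
  [0, 0, 0, 0, 0],
])

```text
t: 14.82
tool_pos: [0.5388, -0.2523, 0.2847]
tool_rot: [1.773, 2.593, 0.0]
wrist_force: [-0.5, -0.2, 0.3]
opening: 0.0852
finger_force: 0.0
```

Request:
move_arm([
  [0.05, 0, -0.5, 0.4, 0],
  [0, 0, -1, 0.4, 0],
  [0, 0, -1, 0, 0],
  [0, 0, -1, 0, 0],
  [0, 0, -0.7, 0, 0],
  [0, 0, -0.4, 0, 0],
  [0, 0, -0.2, 0, 0],
  [0, 0, 0, 0, 0],
])

```text
t: 15.82
tool_pos: [0.5411, -0.253, 0.0927]
tool_rot: [1.664, 2.664, 0.0]
wrist_force: [-1.0, -0.5, -0.4]
opening: 0.0853
finger_force: 0.0
```

Run:
```python
from h import *
st();im=env.capture('scene');np.save('s6.npy',im)
s=im.max(2)[180:225,175:245];print('\n'.join('%d '%(180+i)+''.join('#' if x<65 else '+' if x<95 else '.' for x in r) for i,r in enumerate(s)))
```

```text
t 15.825 pos [ 0.5411 -0.253   0.0927] yaw_y 26.01 zax [ 0. -0. -1.] q [-4.370e-01  4.590e-01  1.000e-03  1.113e+00 -0.000e+00  6.790e-01] F [-1.02 -0.46 -0.45] M [ 0.008  0.    -0.065] op 0.0853 ff 0.0
180 #######++++#####+.++#################+.......+.............++.........
181 ########++#####+....++##############++................+...............
182 #######+######+........+############++............+...................
183 ########+#####.........+#######+###++++............++++...............
184 #############+.........+##########++++..............+++...............
185 +++##+######+..........+###########+++...............++...............
186 ...++######+...........+##########++++................................
187 +...+#####+............+###+++++###+++................................
188 ++...+###+.............+###+..++###+++................................
189 +++..+###+..............+##+..++###++++...............................
190 +++..+###+..............+##+..++###++++++...........................+.
191 +++..+##++..............+#+...++##+++++++++++.......................
[... 1777 characters left out ...]
.........................
216 ...........................+#++###++++#+..............................
217 ...........................+++++#++++#+...............................
218 ............................+++++#+#++................................
219 ..............................++++++..................................
220 ......................................................................
221 ......................................................................
222 ......................................................................
223 ......................................................................
224 ......................................................................
```

Request:
move_arm([
  [0, 0, -0.06, 0, 0.5],
  [0, 0, 0, 0, 1],
  [0, 0, 0, 0, 1],
  [0, 0, 0, 0, 1],
  [0, 0, 0, 0, 1],
  [0, 0, 0, 0, 1],
  [0, 0, 0, 0, 1],
])

```text
t: 16.75
tool_pos: [0.5434, -0.2516, 0.0902]
tool_rot: [1.661, 2.664, 0.007]
wrist_force: [19.0, 12.3, -5.5]
opening: 0.0148
finger_force: 62.0
```

Run:
```python
from h import *
st()
```

```text
t 16.75 pos [ 0.5434 -0.2516  0.0902] yaw_y 26.09 zax [ 0.004  0.002 -1.   ] q [-0.436  0.461 -0.002  1.105  0.004  0.68 ] F [19.02 12.31 -5.48] M [ 1.855 -2.731 -0.111] op 0.0148 ff 62.0
```

Request:
move_arm([
  [0.03, 0.02, 0, 0, 1],
  [0.03, 0.015, 0, 0, 1],
  [0, 0, 0, 0, 1],
  [0, 0, 0, 0, 1],
])

```text
t: 17.25
tool_pos: [0.5437, -0.2515, 0.0899]
tool_rot: [1.664, 2.664, 0.001]
wrist_force: [6.5, 4.4, -1.8]
opening: 0.0151
finger_force: 62.3
```

Run:
```python
from h import *
st()
t=np.mean([env.capture('top').astype(float) for _ in range(2)],0);np.save('t7.npy',t)
# is the vial visible?  sample green along the vial in top
for y in(-.02,):
    a=-.1889;c,s=np.cos(a),np.sin(a)
    p=np.array([.5646-s*y+c*.063,-.1258+c*y+s*.063,.103]);print('vial',p,proj('top',p),proj('scene',p))
u,v=proj('top',p)[0].astype(int);print(u-26,v-10)
o=t[v-10:v+11,u-26:u+27];print('\n'.join(''.join('G' if q[1]-max(q[0],q[2])>12 else 'w' if q.min()>110 else 'd' if q.max()<60 else '.' for q in r) for r in o))
```

```text
t 17.25 pos [ 0.5437 -0.2515  0.0899] yaw_y 26.01 zax [ 0.001  0.    -1.   ] q [-4.340e-01  4.640e-01  2.000e-03  1.108e+00  1.000e-03  6.830e-01] F [ 6.5   4.4  -1.77] M [ 0.09  -0.182 -0.003] op 0.0151 ff 62.3
vial [ 0.62272375 -0.15727428  0.103     ] [[322.56728285 190.94531532]] [[226.1422428  235.50366653]]
296 180
wwwwwwwwwwwwwwwwwwwwwwwwwwwwwwwwwwwwwwwwwwwwwwwwwwwww
wwwwwwwwwwwwwwwwwwwwwwwwwwwwwwwwwwwwwwwwwwwwwwwwwwwww
wwwwwwwwwwwwwwwwwwwwwwwwwwwwwwwwwwwwwwwwwwwwwwwwwwwww
wwwwwwwwwwwwwwwwwwwwwwwwwwwwwwwwwwwwwwwwwwwwwwwwwwwww
wwwwwwwwwwwwwwwwwwwwwwwwwwwwwwwwwwwwwwwwwwwwwwwwwwwww
.wwwwwwwwwwwwwwwwwwwwwwwwwwwwwwwwwwwwwwwwwwwwwwwwwwww
..wwwwwwwwwwwwwwwwwwwwwwwwwwwwwwwwwwwwwwwwwwwwwwwwwww
..wwwwwwwwwwwwwwwwwwwwwwwwwwwwwwwwwwwwwwwwwwwwwwwwwww
.wwwwwwwwwwwwwwwwwwwwwwwwwwwwwwwwwwwwwwwwwwwwwwwwwwww
.wwwwwwwwwwwwwGGGGwwwwwwwwwwwwwwwwwwwwwwwwwwwwwwwwwww
.wwwwwwwwwwwwwGGGGGGGGwwwwwwwwwwwwwwwwwwwwwwwwwwwwwww
.wwwwwwwwwwwwGGGGGGGGGGGGGGGwwwwwwwwwwwwwwwwwwwwwwwww
.wwwwwwwwwwwwGGGGGGGGGGGGGGGGGGGGwwwwwwwwwwwwwwwwwwww
.wwwwwwwwwwwwGGGGGGGGGGGGGGGGGGGGwwwwwwwwwwwwwwwwwwww
..wwwwwwwwwwwwwwGGGGGGGGGGGGGGGGGwwwwwwwwwwwwwwwwwwww
........wwwwwwwwwwwwwwGGGGGGGGGGGwwwwwwwwwwwwwwwww...
............wwwwwwwwwwwwwwwGGGGGGGwwwwwwwwwwwwwwww...
...............wwwwwwwwwwwwwwwwwGGGGGGwwwwwwwwwwww...
.....................wwwwwwwwwwwwwwwwwwwwwwwwwwwww...
..........................wwwwwwwwwwwwwwwwwwwwwwww...
...............................wwwwwwwwwwwwwwwwwww...
```

Request:
move_arm([
  [0.02, 0.01, -0.04, 0, 1],
  [0, 0, -0.04, 0, 1],
  [0, 0, 0, 0, 1],
])

```text
t: 17.73
tool_pos: [0.5438, -0.252, 0.0868]
tool_rot: [1.666, 2.663, -0.002]
wrist_force: [-1.3, -4.9, 3.7]
opening: 0.0147
finger_force: 63.2
```

Request:
move_arm([
  [0, 0, -0.03, 0, 1],
  [0, 0, -0.03, 0, 1],
  [0, 0, 0, 0, 1],
])

```text
t: 18.1
tool_pos: [0.544, -0.2523, 0.0856]
tool_rot: [1.665, 2.662, -0.002]
wrist_force: [-6.3, -4.2, 18.5]
opening: 0.015
finger_force: 65.3
```

Request:
move_arm([
  [0, 0, -0.03, 0, 1],
  [0, 0, -0.02, 0, 1],
  [0, 0, 0, 0, 1],
])

```text
t: 18.48
tool_pos: [0.5443, -0.2525, 0.0851]
tool_rot: [1.664, 2.661, -0.001]
wrist_force: [-13.3, -1.2, 37.4]
opening: 0.0153
finger_force: 68.2
```

The stop is reached: z stalls near 0.085 while the force climbs. I'll ease the push to about 20 N, then turn.

Request:
move_arm([
  [-0.02, 0, 0.04, 0, 1],
  [0, 0, 0, 0, 1],
])

```text
t: 18.73
tool_pos: [0.544, -0.2523, 0.0855]
tool_rot: [1.664, 2.661, -0.001]
wrist_force: [-1.5, -3.6, 18.1]
opening: 0.0151
finger_force: 65.1
```

```bash
cat > bub.py <<'E'
from h import *
def bub(k=6):
    t=np.mean([env.capture('top').astype(np.float32) for _ in range(k)],0);np.save('tb.npy',t)
    G=t[...,1]-np.maximum(t[...,0],t[...,2])
    p0=np.array([.6227,-.1573,.100]);a=-.1889;d=np.array([-np.sin(a),np.cos(a),0]);w=np.array([np.cos(a),np.sin(a),0])
    off=np.arange(-14,15)*1e-3; s=np.arange(-44,45,2)*1e-3
    P=np.array([[p0+d*i+w*o for o in off] for i in s]);uv=proj('top',P.reshape(-1,3)).reshape(len(s),len(off),2).astype(np.float32)
    g=cv2.remap(G,uv[...,0],uv[...,1],1);W=cv2.remap(t.max(2),uv[...,0],uv[...,1],1)
    return s,off,g,W
if __name__=='__main__':
    st();s,off,g,W=bub()
    print('offset centroid',(g.clip(0).sum(0)*off).sum()/g.clip(0).sum()*1e3)
    j=np.argsort(-g.clip(0).sum(0))[:5]
    for i in range(len(s)):print(int(s[i]*1e3),'G',g[i,j].mean().round(0),'W',W[i,j].mean().round(0))
E
python3 bub.py
```

```text
t 18.725 pos [ 0.544  -0.2523  0.0855] yaw_y 25.96 zax [ 0.002 -0.002 -1.   ] q [-4.340e-01  4.660e-01 -7.000e-03  1.095e+00 -1.000e-03  6.840e-01] F [-1.5  -3.56 18.14] M [-0.641  1.182  0.046] op 0.0151 ff 65.1
offset centroid -6.223430167063532
-44 G -0.0 W 206.0
-42 G -0.0 W 206.0
-40 G -0.0 W 206.0
-38 G -0.0 W 205.0
-36 G 0.0 W 201.0
-34 G 2.0 W 190.0
-32 G 10.0 W 171.0
-30 G 22.0 W 155.0
-28 G 34.0 W 146.0
-26 G 37.0 W 144.0
-24 G 31.0 W 147.0
-22 G 19.0 W 161.0
-20 G 9.0 W 176.0
-18 G 4.0 W 187.0
-16 G 3.0 W 188.0
-14 G 4.0 W 186.0
-12 G 4.0 W 184.0
-10 G 6.0 W 178.0
-8 G 12.0 W 165.0
-6 G 25.0 W 152.0
-4 G 34.0 W 145.0
-2 G 39.0 W 144.0
0 G 40.0 W 144.0
2 G 40.0 W 144.0
4 G 40.0 W 143.0
6 G 39.0 W 140.0
8 G 37.0 W 134.0
10 G 33.0 W 122.0
12 G 34.0 W 123.0
14 G 36.0 W 132.0
16 G 39.0 W 140.0
18 G 40.0 W 143.0
20 G 40.0 W 143.0
22 G 40.0 W 143.0
24 G 40.0 W 143.0
26 G 39.0 W 143.0
28 G 39.0 W 143.0
30 G 33.0 W 144.0
32 G 22.0 W 152.0
34 G 8.0 W 169.0
36 G 2.0 W 189.0
38 G 0.0 W 200.0
40 G -0.0 W 204.0
42 G -0.0 W 206.0
44 G -0.0 W 205.0
```

The bubble is now well measured. The vial's ends are at -31.5 and +32.5 mm and the black line is at +10.8 mm, so the middle is about 0.35 mm. The bubble is at about -14.3 mm, which needs roughly 0.92 rad anticlockwise, or 8.7 units. I'll turn 6 first.

Request:
move_arm([
  [0, 0, -0.01, 0.6, 1],
  [0, 0, -0.012, 0.8, 1],
  [0, 0, -0.012, 0.8, 1],
  [0, 0, -0.012, 0.8, 1],
  [0, 0, 0, 0, 1],
])

```text
t: 19.65
tool_pos: [0.5441, -0.2525, 0.084]
tool_rot: [1.225, 2.889, -0.002]
wrist_force: [-4.0, -4.6, 21.6]
opening: 0.015
finger_force: 65.9
```

Request:
move_arm([
  [0, 0, -0.012, 0.8, 1],
  [0, 0, -0.012, 0.8, 1],
  [0, 0, -0.012, 0.8, 1],
  [0, 0, -0.01, 0.6, 1],
  [0, 0, 0, 0, 1],
])

```text
t: 20.27
tool_pos: [0.5443, -0.2528, 0.0824]
tool_rot: [0.759, 3.045, -0.003]
wrist_force: [-3.8, -5.2, 24.2]
opening: 0.015
finger_force: 66.4
```

Request:
move_arm([
  [0, 0, 0, 0, 1],
  [0, 0, 0, 0, 1],
  [0, 0, 0, 0, 1],
  [0, 0, 0, 0, 1],
  [0, 0, 0, 0, 1],
  [0, 0, 0, 0, 1],
  [0, 0, 0, 0, 1],
  [0, 0, 0, 0, 1],
  [0, 0, 0, 0, 1],
  [0, 0, 0, 0, 1],
  [0, 0, 0, 0, 1],
  [0, 0, 0, 0, 1],
])

```text
t: 21.78
tool_pos: [0.5443, -0.2528, 0.0824]
tool_rot: [0.76, 3.044, -0.003]
wrist_force: [-3.6, -5.7, 23.9]
opening: 0.0149
finger_force: 66.4
```

```bash
cat > bc.py <<'E'
from bub import *
st();s,off,g,W=bub()
j=np.argsort(-g.clip(0).sum(0))[:5];print(np.c_[s*1e3,g[:,j].mean(1),W[:,j].mean(1)].astype(int)[5:41].tolist())
E
python3 bc.py
```

```text
t 21.775 pos [ 0.5443 -0.2528  0.0824] yaw_y 61.96 zax [ 0.003 -0.003 -1.   ] q [-4.340e-01  4.670e-01 -1.300e-02  1.087e+00 -1.000e-03  5.500e-02] F [-3.63 -5.69 23.94] M [-1.048  1.521  0.299] op 0.0149 ff 66.4
[[-34, 2, 186], [-32, 12, 167], [-30, 25, 151], [-28, 35, 144], [-26, 39, 143], [-24, 39, 143], [-22, 39, 143], [-20, 40, 143], [-18, 40, 142], [-16, 39, 141], [-14, 33, 142], [-12, 20, 150], [-10, 8, 167], [-8, 3, 182], [-6, 2, 189], [-4, 2, 191], [-2, 3, 189], [0, 5, 184], [2, 12, 170], [4, 22, 154], [6, 31, 140], [8, 36, 130], [10, 33, 120], [12, 34, 124], [14, 37, 133], [16, 39, 140], [18, 39, 143], [20, 40, 142], [22, 40, 142], [24, 40, 143], [26, 39, 143], [28, 38, 143], [30, 30, 146], [32, 17, 158], [34, 5, 178], [36, 0, 195]]
```

Request:
move_arm([
  [0, 0, -0.008, 0.65, 1],
  [0, 0, -0.008, 0.65, 1],
  [0, 0, -0.006, 0.65, 1],
  [0, 0, 0, 0.6, 1],
  [0, 0, 0, 0, 1],
  [0, 0, 0, 0, 1],
  [0, 0, 0, 0, 1],
  [0, 0, 0, 0, 1],
  [0, 0, 0, 0, 1],
  [0, 0, 0, 0, 1],
  [0, 0, 0, 0, 1],
  [0, 0, 0, 0, 1],
  [0, 0, 0, 0, 1],
  [0, 0, 0, 0, 1],
  [0, 0, 0, 0, 1],
  [0, 0, 0, 0, 1],
  [0, 0, 0, 0, 1],
  [0, 0, 0, 0, 1],
  [0, 0, 0, 0, 1],
  [0, 0, 0, 0, 1],
])

```text
t: 24.58
tool_pos: [0.5443, -0.2528, 0.0812]
tool_rot: [0.348, 3.119, -0.004]
wrist_force: [-3.2, -6.7, 20.2]
opening: 0.015
finger_force: 65.9
```

```bash
python3 bc.py
```

```text
t 24.575 pos [ 0.5443 -0.2528  0.0812] yaw_y 77.26 zax [ 0.003 -0.003 -1.   ] q [-4.340e-01  4.680e-01 -1.400e-02  1.084e+00 -1.000e-03 -2.120e-01] F [-3.21 -6.65 20.24] M [-1.033  0.896  0.201] op 0.015 ff 65.9
[[-34, 2, 183], [-32, 13, 162], [-30, 26, 148], [-28, 37, 143], [-26, 39, 143], [-24, 39, 143], [-22, 39, 143], [-20, 40, 143], [-18, 40, 142], [-16, 39, 141], [-14, 38, 136], [-12, 35, 128], [-10, 29, 127], [-8, 20, 141], [-6, 10, 165], [-4, 4, 182], [-2, 2, 190], [0, 2, 191], [2, 3, 189], [4, 4, 185], [6, 9, 174], [8, 16, 155], [10, 26, 132], [12, 33, 130], [14, 37, 135], [16, 39, 141], [18, 39, 143], [20, 39, 142], [22, 40, 142], [24, 40, 142], [26, 39, 143], [28, 37, 142], [30, 28, 145], [32, 15, 158], [34, 3, 180], [36, 0, 196]]
```

Run:
```python
from h import *
st();a=cap('top','top9.png')[...,::-1];b=cap('scene','scene9.png')[...,::-1]
o=np.zeros((560,800,3),np.uint8)
A=cv2.resize(a[160:300,70:390],None,fx=2.5,fy=2,interpolation=2);o[:280]=A
B=cv2.resize(b[160:300,150:450],(600,280),interpolation=2);o[280:,:600]=B
v=cv2.resize(a[178:205,295:350],(195,96),interpolation=2);o[300:396,602:797]=v
cv2.imwrite('pics/final.png',o)
```

```text
t 24.875 pos [ 0.5444 -0.2528  0.0812] yaw_y 77.26 zax [ 0.003 -0.003 -1.   ] q [-4.340e-01  4.680e-01 -1.400e-02  1.084e+00 -1.000e-03 -2.120e-01] F [-1.85 -6.9  18.99] M [-1.069  0.88   0.215] op 0.0153 ff 65.9
```

View pics/final.png

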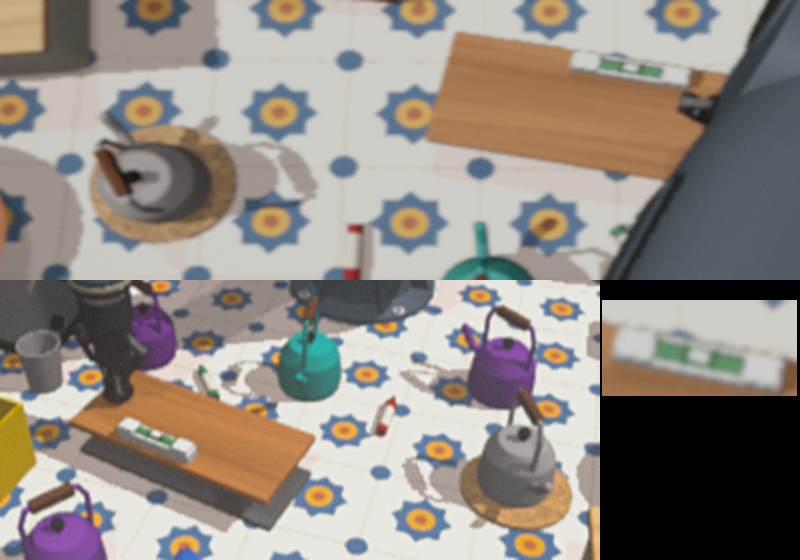

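The picture shows the kettle upright and centred on the trivet at top px about (130,248), and the gripper holding the knob. The bubble sits midway between its lines, and the crayons, cup and other kettles look undisturbed. Handing in.

```bash
python3 -c "
from plant import env
print(env.close_job())"
```

```text
the job is handed in; nothing more can be done
None
```

The job is handed in at about 25 s: the kettle stands upright on the trivet, and the knob is still held and pressed to its stop at about 19 N, with the bubble about 0.3 mm from the middle.

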